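# Dose one grinding ball into the weighing pan

## Task

Pick up the weighing pan by its upright grip and set it flat in the nest of the ball dispenser, under the chute, and let go. Then press the dispenser's sprung knob down until it bottoms on its stop, hold it there with a firm push of about 16 N for a good half second (never more than 23 N), and let it spring all the way back, so that the steel ball ends up in the pan; leave the other things where they stand.

Things in the scene. Friction and masses are not known exactly. Their poses are not given: they have to be found in the camera images.
- pan_grip (a point): Centre of the pan's upright white grip: a block 22 mm long (x), 14 mm wide (y) and 40 mm tall whose top is 47 mm above the underside of the pan; this point is 30 mm above the underside. Take it across its 14 mm width, along y, from above. The pan's middle lies 61 mm from here along +x. Axes as the pan's.
- pan_middle (a point): Centre of the underside of the loose weighing pan: a square open steel tray 66 x 66 mm, 26 mm tall, walls and floor 3 mm, about 0.11 kg; its grip stands outside the wall on the -x side, 61 mm from the middle, on a flat arm; z up.
- pan: The pan itself; same origin and axes as pan_middle.
- nest (a point): Centre of the pan's place on the dispenser's base plate, at the plate's top, 8 mm above the worktop; z up, x points into the dispenser. The pan's middle belongs here, its grip to the front (-x). Ribs 8 mm tall, inner faces 39 mm to either side (y), and an end stop 36 mm behind (+x) leave the pan 6 mm play at each side, 3 mm at the rear. The plate's front edge is 49 mm away.
- dispenser: The ball dispenser, fixed to the worktop: grey base plate, white column 170 mm tall, knob on top; origin on the worktop 36 mm behind the nest (its x). A steel chute hangs over the rear of the nest, from 20 mm behind the nest's centre on, underside at least 40 mm above the plate: lower the pan 25 mm or more to the front, underside 10 mm above the plate, move it in along x, then down.
- knob_top (a point): Centre of the flat top of the round grey knob, 38 mm across, on the sprung plunger; 81 mm behind the nest (nest x) and, when up, 220 mm above it. It moves straight down. The spring presses back with about 3 N at first, up to 7 N before the stop. Depth of the stop is set by a hidden rubber-buffered block and differs each time, 13 to 35 mm: it must be felt. On the stop the force rises steeply, 10 N per mm.
- plunger: The plunger that carries the knob; its origin is the dispenser's, so use knob_top. A steady push of more than 12 N means that it is bottomed (14 to 19 N is a good aim); more than 23 N damages it. The ball is let go only in the last 2 mm or so before the stop.
- ball: Centre of the steel ball, 16 mm across, 17 g, which waits in the plunger's pocket behind the clear gate, and rolls down the chute into the nest when the plunger bottoms.
- oil_dropper: Bystander, not to be disturbed: small white dropper bottle, 27 x 26 x 74 mm; origin at the centre of its foot.
- sample_cup_a: Bystander, not to be disturbed: clear screw-cap specimen cup, 52 mm across, 64 mm tall; origin at the centre of its foot.
- rubber_stamp: Bystander, not to be disturbed: wooden hand stamp, 24 x 48 x 64 mm; origin at the centre of its foot.
- stain_bottle_a: Bystander, not to be disturbed: brown bottle with black cap, 45 mm across, 90 mm tall; origin at the centre of its foot.
- stain_bottle_b: Bystander, not to be disturbed: brown bottle with black cap, 45 mm across, 90 mm tall; origin at the centre of its foot.
Things that resemble listed ones, but are neither listed nor needed, are in the scene too. What is shaped like the dispenser but brown or red is not meant.

How it is judged:
By the outcome, as a careful person would: the job done as asked, in the order asked, and still so for the second after the job is handed in, with the robot touching nothing.
It also fails if it takes over 64 s, if anything falls off the work surface, if the arm or the gripper's body presses on something with over 40 N, if the wrist force passes 120 N, or if a joint passes its speed limit or range.

## Robot

A 7-joint arm with a two-finger parallel gripper is mounted at the origin on a cart in front of the work surface, level with it; the furniture and walls round the work are solid. World frame = base frame: x ahead of the robot, y to its left, z up, the work surface at z = 0. Lengths are in m, angles in degrees, forces in N, time in s.
With the tool pointing down it reaches from about 0.4 to 0.75 m from the base axis. Payload 19.5 kg.
Tool frame: the origin (TCP) lies between the finger pads; the fingertips stand 14 mm ahead of it and the grasp point (between the pads) lies 5 mm behind it; z points along the fingers, y is the line along which they close (so a half turn about z gives the same grasp; the last joint's range is limited). The gripper opens to 85 mm and grips with 20 to 120 N. Pads are 22 mm wide; open, the fingers measure 114 mm over their backs; the gripper's body (76 mm by 85 mm) begins 54 mm behind the grasp point. The pads swing forward as they close: fully open they stand 13 mm farther back than shut.
Start: joints at [61.152, 40.479, -1.581, 85.061, 1.261, 54.483, -4.326], TCP at [0.256, -0.515, 0.245] pointing down, gripper open.
Joint ranges: [-155.06, 155.06], [-18.47, 123.98], [-90, 86.84], [0, 140.48], [-83.41, 263.41], [0, 116], [-161.91, 161.91]. Speed limits (degrees/s): [108.29, 108.29, 147.25, 147.25, 172.46, 172.46, 172.46].

## Interface

Orientations are given as a 3x3 rotation matrix whose columns are the frame's x, y, z axes.
In Python, from bench import env gives the robot as it stands. The module is installed in compiled form; this text tells all that it offers.
- The arm moves only by the tool move_arm, never from a script. Its argument "targets" is a list of rows, each a list of 7 numbers: the finger opening in mm, from 0 to 85.4, then the shift along the tool's x, y, z in mm, then the turn, a rotation vector about the tool's x, y, z in degrees. A call has 1 to 12 rows; each row is the pose to reach, as a shift and turn from the pose commanded when the call began, along the tool's axes at that moment; what a row does not reach only later rows make up. A row lasts 1/12 s, in which the tool goes at most 41.7 mm and 7.16 degrees, less where a joint would pass 70% of its speed; a pose out of reach is approached as far as the arm can. A call with a gripper value outside its range is refused whole. The fingers move at their own pace and stop on an object; the grip force is fixed at half the most. Time passes only in rows, so rows that repeat a pose let the fingers close. It gives the time, the measured TCP pose, the force, the opening and the grip force at its end, in the units of the state.
- env.observe(): the state, without advancing time (a new reading comes with each control period).
- env.capture(name): name is "scene" or "side" or "wrist"; returns (picture, depth): 400x640x3 uint8, red, green, blue; 400x640 float32, m along the optical axis (not along the pixel's ray), 0 where there is no reading.
- env.camera_params(name): a dict with "mtx" (3x3 intrinsics, pixels), "extrinsics" (4x4, takes a point from camera to world coordinates). Camera axes: x right, y down, z forward; pixel columns grow to the right and rows downward; lengths in m; the calibration is good to about 2 mm. A picture is of the moment at which its call begins: read the wrist's pose just before it. camera_params takes no time and is no camera call; for the wrist camera it gives the pose at the moment of the call.
- env.close_job(): hands the job in; it is judged then, once.
The state is a dict: "time_s": time; "qpos": joint angles; "dq": joint speeds; "joint_efforts": joint torques, N m; "tcp_pos": TCP position; "ee_rot": TCP orientation; "force": force on the tool from outside, world axes, zero at the start; "moment": the same for the moment, N m; "finger_gap": finger opening in m; "gripper_force": force on a finger pad.
Only numpy, scipy, OpenCV 4.12 (cv2) and the standard library are available. Lean on these libraries where they do the work, as an engineer would, in place of code of your own. Each camera call takes 0.05 s, during which the arm holds its last target. There are 200 camera calls.

## Working session

There is one attempt and no reset: what is moved stays moved. The work goes in short steps, Python scripts to look and compute and a tool call to move; the robot and the scene stay as the last step left them, time stands still between calls to the robot, and variables do not carry over. Pictures are saved under pics/ and viewed, at most 10 in all, crops included, and the job is handed in when it is done.

Besides the shell and the picture viewer there is one more tool, called after "Emit:" as name(argument=value, ...) on one line, values as JSON. move_arm: Moves the arm, as the interface text tells. Its arguments: {"type":"object","properties":{"targets":{"type":"array"}},"required":["targets"]}

```bash
mkdir -p pics; python3 - <<'E'
from bench import env
import cv2,numpy as np
s=env.observe();print(s['time_s'],s['tcp_pos'],s['ee_rot'],s['finger_gap'])
for n in ['scene','side']:
    p,d=env.capture(n);cv2.imwrite(f'pics/{n}.png',p[...,::-1]);np.savez(f'{n}.npz',p=p,d=d,**env.camera_params(n))
    print(n,env.camera_params(n))
E
```

```text
0.0 [ 0.25606324 -0.51455813  0.24482005] [[ 8.95293757e-01  4.45475951e-01 -5.16147150e-04]
 [ 4.45476249e-01 -8.95293201e-01  9.97567730e-04]
 [-1.77106015e-05 -1.12304746e-03 -9.99999369e-01]] 0.08535245897406299
scene {'mtx': array([[381.2715019 ,   0.        , 311.63139225],
       [  0.        , 381.2715019 , 194.63507425],
       [  0.        ,   0.        ,   1.        ]]), 'extrinsics': array([[-0.60254536, -0.56712502,  0.5615232 , -0.14520554],
       [-0.79799232,  0.43882548, -0.41308651,  0.6670837 ],
       [-0.01213899, -0.69699456, -0.71697366,  1.06680777],
       [ 0.        ,  0.        ,  0.        ,  1.        ]])}
side {'mtx': array([[403.00401977,   0.        , 312.89448581],
       [  0.        , 403.00401977, 193.73496798],
       [  0.        ,   0.        ,   1.        ]]), 'extrinsics': array([[ 0.99717153, -0.05178708,  0.05447055,  0.47985575],
       [-0.07472447, -0.60524561,  0.79252382, -1.23146793],
       [-0.00807444, -0.79435247, -0.60740345,  1.18757161],
       [ 0.        ,  0.        ,  0.        ,  1.        ]])}
```

View pics/scene.png

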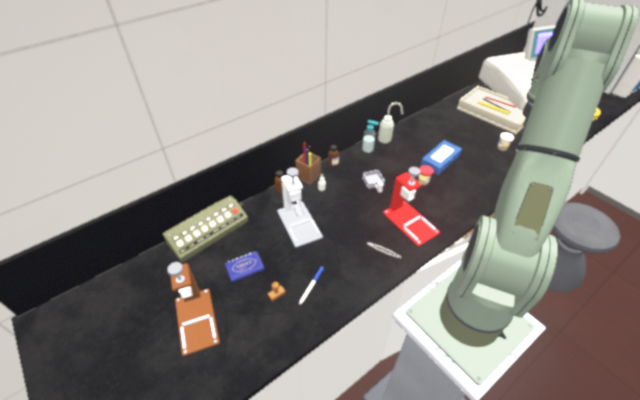

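View pics/side.png

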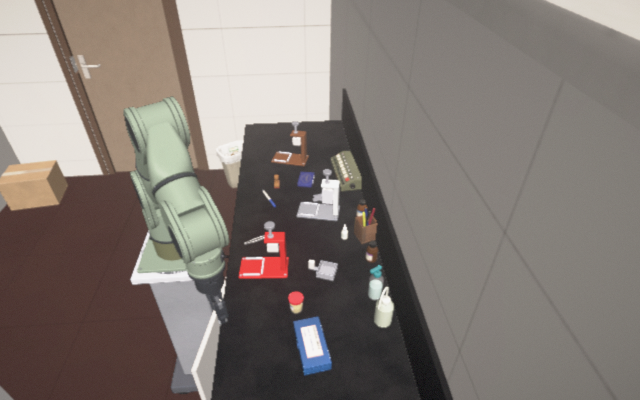

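The scene view shows three dispenser shapes: brown (190,310), white/grey (298,210) and red (410,205). The white/grey one fits, and it is at (322,200) in the side view. The only loose steel tray with a white grip is at scene (373,180), side (325,268). I'll confirm both in one enlarged crop.

```bash
cat > h.py <<'E'
import numpy as np,cv2
def load(n):
    z=np.load(n+'.npz');return z['p'],z['d'],z['mtx'],z['extrinsics']
def world(d,K,E):
    v,u=np.mgrid[:400,:640]
    c=np.stack([(u-K[0,2])/K[0,0]*d,(v-K[1,2])/K[1,1]*d,d,np.ones_like(d)],-1)
    w=(c@E.T)[...,:3];w[d==0]=np.nan;return w
def ray(u,v,K,E,z):
    r=E[:3,:3]@np.array([(u-K[0,2])/K[0,0],(v-K[1,2])/K[1,1],1]);o=E[:3,3]
    return o+r*(z-o[2])/r[2]
def proj(P,K,E):
    c=(np.atleast_2d(P)-E[:3,3])@E[:3,:3];return c[:,:2]/c[:,2:]*K[0,0]+K[:2,2]
def tri(a,b):  # a,b=(u,v,K,E): midpoint of closest approach, and gap
    R=[];O=[]
    for u,v,K,E in (a,b):
        r=E[:3,:3]@np.array([(u-K[0,2])/K[0,0],(v-K[1,2])/K[1,1],1]);R.append(r/np.linalg.norm(r));O.append(E[:3,3])
    t=np.linalg.lstsq(np.stack([R[0],-R[1]],1),O[1]-O[0],rcond=None)[0]
    p,q=O[0]+t[0]*R[0],O[1]+t[1]*R[1];return (p+q)/2,np.linalg.norm(p-q)
E
python3 - <<'E'
from h import *
T=[]
for n,bs in (('scene',[(265,160,70,95),(340,155,70,50)]),('side',[(285,160,80,65),(295,245,60,50)])):
    p,d,K,E=load(n);W=world(d,K,E)
    for (x,y,w,h) in bs:
        T.append(cv2.resize(p[y:y+h,x:x+w,::-1],(400,300),interpolation=cv2.INTER_CUBIC))
    for uv in ([(300,225),(293,173),(373,180),(367,178)] if n=='scene' else [(318,210),(327,173),(327,270),(311,264)]):
        print(n,uv,W[uv[1],uv[0]].round(3))
cv2.imwrite('pics/crop.png',np.vstack([np.hstack(T[:2]),np.hstack(T[2:])]))
E
```

```text
scene (300, 225) [0.587 0.183 0.01 ]
scene (293, 173) [0.625 0.174 0.231]
scene (373, 180) [ 0.598 -0.186  0.009]
scene (367, 178) [ 0.625 -0.179  0.004]
side (318, 210) [0.6   0.184 0.008]
side (327, 173) [0.635 0.155 0.23 ]
side (327, 270) [ 0.604 -0.176  0.003]
side (311, 264) [ 0.543 -0.168  0.034]
```

View pics/crop.png

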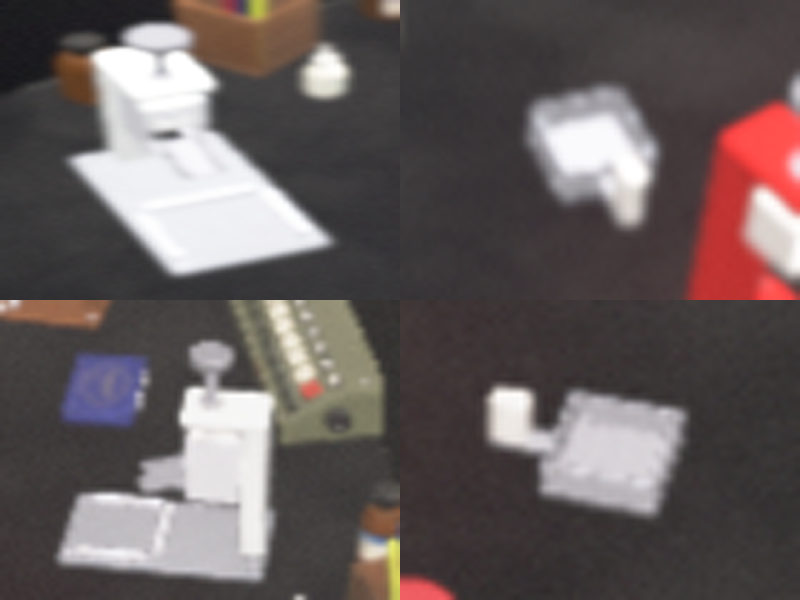

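The crops confirm it. The white column with the grey plate and knob has a U of white ribs around its nest (open front towards the robot side). The pan is an open steel tray with a white upright block on the robot side. Next I'll measure both from the two views.

```bash
python3 - <<'E'
from h import *
from bench import env
for n in ('scene','side'):
    p,d,K,E=load(n);W=world(d,K,E)
    ws=W.reshape(-1,3)
    hsv=cv2.cvtColor(p,cv2.COLOR_RGB2HSV)
    red=((hsv[...,0]<5)|(hsv[...,0]>174))&(hsv[...,1]>170)&(hsv[...,2]>100)
    q=W[red];q=q[(q[:,0]>.3)&(q[:,0]<.7)&(q[:,2]>-.01)];print(n,'red',np.nanpercentile(q,[1,99],axis=0).round(3).tolist())
    # objects above 0.015 near work
    m=((W[...,2]>.012)&(W[...,2]<.3)&(W[...,0]>.3)&(W[...,0]<.75)&(abs(W[...,1])<.4)).astype(np.uint8)
    k,l,s,c=cv2.connectedComponentsWithStats(m)
    for i in range(1,k):
        if s[i,4]>25:
            q=W[l==i];print(s[i].tolist(),np.percentile(q,[2,98],axis=0).round(3).tolist())
    # white grip
    x0,y0,x1,y1=(340,155,405,205) if n=='scene' else (295,245,350,290)
    q=np.zeros(p.shape[:2],bool);q[y0:y1,x0:x1]=1
    g=q&(W[...,2]>.03);print('grip px',np.argwhere(g).mean(0)[::-1],np.percentile(W[g],[0,50,100],axis=0).round(3).tolist())
    r=q&(W[...,2]>.012)&(W[...,2]<.03);print('rim',np.percentile(W[r],[2,98],axis=0).round(3).tolist())
P=env.camera_params('wrist');s=env.observe()
print(P['mtx']);R=s['ee_rot'];print('cam in tool',R.T@(P['extrinsics'][:3,3]-s['tcp_pos']),(R.T@P['extrinsics'][:3,:3]).round(3))
E
```

```text
scene red [[0.307, -0.201, 0.003], [0.445, -0.091, 0.175]]
[384, 126, 5, 16, 32] [[0.74, -0.4, 0.018], [0.75, -0.391, 0.096]]
[366, 131, 9, 21, 129] [[0.736, -0.319, 0.014], [0.749, -0.285, 0.105]]
[307, 162, 10, 21, 130] [[0.739, -0.01, 0.014], [0.75, 0.03, 0.097]]
[390, 166, 43, 48, 978] [[0.376, -0.355, 0.014], [0.489, -0.121, 0.231]]
[281, 168, 29, 51, 765] [[0.583, 0.146, 0.013], [0.685, 0.196, 0.231]]
[363, 170, 22, 22, 190] [[0.532, -0.224, 0.012], [0.637, -0.146, 0.05]]
[318, 175, 7, 14, 70] [[0.68, -0.004, 0.014], [0.702, 0.016, 0.071]]
[223, 209, 25, 23, 312] [[0.714, 0.323, 0.014], [0.749, 0.399, 0.057]]
[400, 215, 21, 23, 109] [[0.303, -0.181, 0.012], [0.366, -0.092, 0.023]]
[421, 217, 10, 12, 28] [[0.301, -0.187, 0.012], [0.343, -0.163, 0.018]]
[286, 219, 35, 26, 152] [[0.515, 0.141, 0.012], [0.611, 0.242, 0.021]]
[247, 251, 17, 18, 134] [[0.513, 0.373, 0.014], [0.587, 0.399, 0.022]]
[274, 282, 11, 14, 60] [[0.396, 0.379, 0.014], [0.418, 0.4, 0.065]]
grip px [396.56648936 189.81914894] [[0.401, -0.21, 0.03], [0.429, -0.132, 0.111], [0.636, -0.12, 0.176]]
rim [[0.446, -0.
[... 719 characters left out ...]
2]]
[308, 259, 29, 20, 205] [[0.532, -0.226, 0.013], [0.636, -0.147, 0.05]]
[367, 268, 9, 29, 144] [[0.735, -0.329, 0.016], [0.749, -0.297, 0.152]]
[248, 270, 13, 7, 34] [[0.301, -0.193, 0.012], [0.344, -0.162, 0.019]]
[288, 291, 15, 21, 248] [[0.452, -0.37, 0.014], [0.499, -0.322, 0.069]]
grip px [311.97435897 263.07692308] [[0.532, -0.221, 0.03], [0.543, -0.169, 0.044], [0.602, -0.154, 0.051]]
rim [[0.533, -0.226, 0.012], [0.638, -0.147, 0.03]]
[[355.91015004   0.         319.73700167]
 [  0.         355.91015004 194.77455758]
 [  0.           0.           1.        ]]
cam in tool [ 0.07744527 -0.00049783 -0.12859263] [[ 0.001 -0.953 -0.302]
 [ 1.     0.     0.   ]
 [-0.    -0.302  0.953]]
```

Pan grip is near (0.543,-0.168) with its top at about 0.05. The white dispenser's knob is near (0.63,0.16) at 0.231. The red dispenser's knob also stands 0.231 tall at (0.41,-0.15), so I rise first, then go over the pan for a wrist view.

Emit:
move_arm(targets=[[85,0,0,-30,0,0,0],[85,30,-10,-60,0,0,5],[85,70,-23,-60,0,0,10],[85,110,-37,-60,0,0,15],[85,150,-51,-60,0,0,20],[85,190,-64,-60,0,0,26.5],[85,230,-78,-60,0,0,26.5],[85,270,-91,-60,0,0,26.5],[85,309,-104,-60,0,0,26.5],[85,347,-117,-60,0,0,26.5],[85,385,-130,-60,0,0,26.5],[85,423,-143,-60,0,0,26.5]])

```text
time_s: 1.1
tcp_pos: [0.5723, -0.1963, 0.3052]
ee_rot: [[1.0, -0.001, -0.0], [-0.001, -1.0, 0.0], [-0.0, -0.0, -1.0]]
force: [0.2, -1.6, 0.3]
finger_gap: 0.0854
gripper_force: 0.0
```

```bash
cat >> h.py <<'E'
def shift(s,pos,yaw):  # world target (tool x at yaw deg, pointing down) -> tool mm, rotvec deg
    R=s['ee_rot'];c,n=np.cos(np.radians(yaw)),np.sin(np.radians(yaw))
    T=np.array([[c,n,0],[n,-c,0],[0,0,-1.]])
    return (R.T@(np.array(pos)-s['tcp_pos'])*1000).round(1),np.degrees(cv2.Rodrigues(R.T@T)[0].ravel()).round(2)
E
python3 - <<'E'
from h import *
from bench import env
s=env.observe();print(s['time_s'],s['tcp_pos'],s['qpos'].round(1),s['force']);print(*shift(s,(.6,-.18,.3),0))
E
```

```text
1.1 [ 0.57230178 -0.1963301   0.30516169] [ 12.   40.5   8.6  72.4  -6.1  67.6 -69.1] [ 0.2108818  -1.57346003  0.33382588]
[ 27.7 -16.3   5.2] [-0.01  0.02 -0.03]
```

Emit:
move_arm(targets=[[85,28,10,5,0,0,0],[85,28,10,5,0,0,0],[85,28,10,5,0,0,0]])

```text
time_s: 1.35
tcp_pos: [0.5995, -0.208, 0.2989]
ee_rot: [[1.0, 0.0, -0.002], [0.0, -1.0, 0.0], [-0.002, -0.0, -1.0]]
force: [-0.5, 0.2, -0.8]
finger_gap: 0.0851
gripper_force: 0.0
```

```bash
cat >> h.py <<'E'
def snap(env,name):
    P=env.camera_params('wrist');p,d=env.capture('wrist');np.savez(name+'.npz',p=p,d=d,**P);cv2.imwrite(f'pics/{name}.png',p[...,::-1])
E
python3 - <<'E'
from h import *
from bench import env
snap(env,'w1')
E
```

Emit:
move_arm(targets=[[85,0,-40,0,0,0,0],[85,0,-80,0,0,0,0],[85,0,-80,0,0,0,0],[85,0,-80,0,0,0,0]])

```text
time_s: 1.73
tcp_pos: [0.5988, -0.1265, 0.301]
ee_rot: [[1.0, 0.002, 0.001], [0.002, -1.0, 0.001], [0.001, -0.001, -1.0]]
force: [-0.9, 0.1, -0.1]
finger_gap: 0.0852
gripper_force: 0.0
```

```bash
python3 - <<'E'
from h import *
from bench import env
snap(env,'w2')
a=cv2.imread('pics/w1.png');b=cv2.imread('pics/w2.png')
cv2.imwrite('pics/w12.png',np.hstack([a,b])[:, :1280][:, :, :] if 0 else np.vstack([cv2.resize(a,(480,300)),cv2.resize(b,(480,300))]))
E
```

```text
(no output)
```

View pics/w12.png

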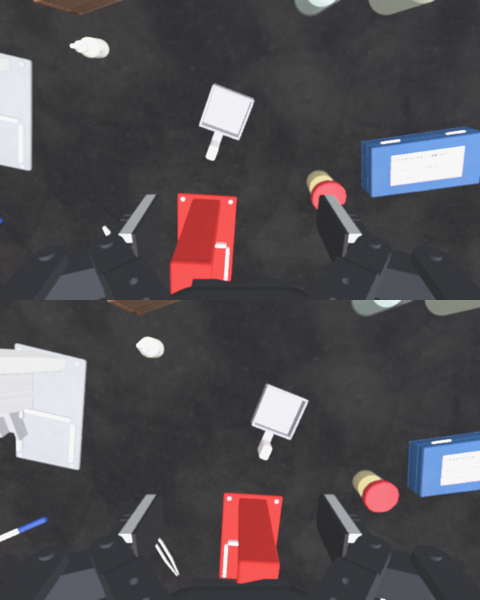

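The wrist views (here at 0.75 scale) show the pan at (225,112) and (279,412), with its grip at (213,146) and (265,445). The grip points at the robot, and the pan is yawed about -20°. The grey plate is at the left edge.

```bash
python3 - <<'E'
from h import *
V={}
for n,(cx,cy) in (('w1',(295,160)),('w2',(368,160))):
    p,d,K,E=load(n);W=world(d,K,E);g=p.max(2)
    m=np.zeros_like(g);m[cy-60:cy+60,cx-55:cx+55]=1
    m=((g>105)&(m>0)).astype(np.uint8)
    k,l,s,c=cv2.connectedComponentsWithStats(m);i=1+s[1:,4].argmax();m=(l==i).astype(np.uint8);print(n,s[i])
    tray=cv2.morphologyEx(m,cv2.MORPH_OPEN,np.ones((23,23)))
    r=cv2.minAreaRect(np.argwhere(tray)[:,::-1].astype(np.float32));b=cv2.boxPoints(r)
    for z in (.026,):
        q=np.array([ray(u,v,K,E,z) for u,v in b]);print('tray',r,'centre@26',q.mean(0).round(4),'sides',np.linalg.norm(np.diff(q,axis=0),axis=1).round(4),'angle',[round(float(np.degrees(np.arctan2(*(q[j+1]-q[j])[1::-1])))%90,1) for j in range(3)])
    Z=W[...,2];top=(m>0)&(Z>.04)
    q=np.argwhere(top)[:,::-1].astype(np.float32);r2=cv2.minAreaRect(q);print('griptop',r2,'depth z',np.nanmedian(W[top],0).round(4))
    bb=np.array([ray(u,v,K,E,.047) for u,v in cv2.boxPoints(r2)]);print(' size',np.linalg.norm(np.diff(bb,axis=0),axis=1).round(4),bb.mean(0).round(4))
    V[n]=(r2[0],r[0],K,E)
    t=(m>0)&(Z<.04);print('rim z',np.nanpercentile(Z[t],[5,50,95,99]).round(4), 'table',np.nanmedian(Z[cy-60:cy+60,cx-55:cx-45]).round(4))
for i in (0,1):
    print(tri(*[(*V[n][i],V[n][2],V[n][3]) for n in V]))
E
```

```text
w1 [ 265  111   75  104 4152]
tray ((302.0, 149.0), (62.0, 62.0), 90.0) centre@26 [ 0.6026 -0.1874  0.026 ] sides [0.0687 0.0711 0.0724] angle [0.0, 0.7, 0.0]
griptop ((282.0890197753906, 202.59588623046875), (12.289320945739746, 19.311790466308594), 20.556045532226562) depth z [ 0.546  -0.165   0.0464]
 size [0.0231 0.0137 0.0232] [ 0.5463 -0.1651  0.047 ]
rim z [0.0004 0.0033 0.0263 0.028 ] table -0.0001
w2 [ 335  112   77  102 4200]
tray ((372.0, 148.5), (61.0, 62.0), 90.0) centre@26 [ 0.6029 -0.1857  0.026 ] sides [0.069  0.0704 0.0727] angle [0.1, 4.2, 0.1]
griptop ((353.0862121582031, 202.03448486328125), (12.812978744506836, 19.312314987182617), 21.801406860351562) depth z [ 0.5462 -0.1639  0.0464]
 size [0.0227 0.0147 0.0228] [ 0.5462 -0.164   0.047 ]
rim z [0.0007 0.0035 0.0262 0.0319] table -0.0001
(array([ 0.54445726, -0.16450499,  0.04155884]), np.float64(3.226168456662159e-05))
(array([ 0.60208419, -0.18700218,  0.01719123]), np.float64(0.00025413235950594846))
```

Grip top centre is (0.546,-0.1645), height 0.0464 (47 mm in the text). Grip to tray is 60.6 mm (61 mm in the text), and the yaw is -21.4°. Next I'll measure the nest and knob from above before grasping.

Emit:
move_arm(targets=[[85,5,-40,-30,0,0,0],[85,21,-80,-30,0,0,0],[85,21,-120,-30,0,0,0],[85,21,-160,-30,0,0,0],[85,21,-200,-30,0,0,0],[85,21,-226,-30,0,0,0],[85,21,-226,-30,0,0,0],[85,21,-226,-30,0,0,0]])

```text
time_s: 2.45
tcp_pos: [0.6203, 0.0976, 0.3303]
ee_rot: [[1.0, -0.0, -0.0], [-0.0, -1.0, -0.0], [-0.0, 0.0, -1.0]]
force: [0.4, -1.5, 0.4]
finger_gap: 0.0847
gripper_force: 0.0
```

```bash
python3 -c "
from h import *
from bench import env
snap(env,'w3')"
```

Emit:
move_arm(targets=[[85,0,-40,0,0,0,0],[85,0,-80,0,0,0,0],[85,0,-110,0,0,0,0],[85,0,-110,0,0,0,0],[85,0,-110,0,0,0,0]])

```text
time_s: 2.92
tcp_pos: [0.6207, 0.207, 0.3301]
ee_rot: [[1.0, -0.001, -0.0], [-0.001, -1.0, -0.001], [-0.0, 0.001, -1.0]]
force: [-0.6, -2.1, -0.4]
finger_gap: 0.085
gripper_force: 0.0
```

```bash
python3 -c "
from h import *
from bench import env
snap(env,'w4')
a=cv2.imread('pics/w3.png');b=cv2.imread('pics/w4.png')
cv2.imwrite('pics/w34.png',np.vstack([cv2.resize(a,(480,300)),cv2.resize(b,(480,300))]))"
```

```text
(no output)
```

View pics/w34.png

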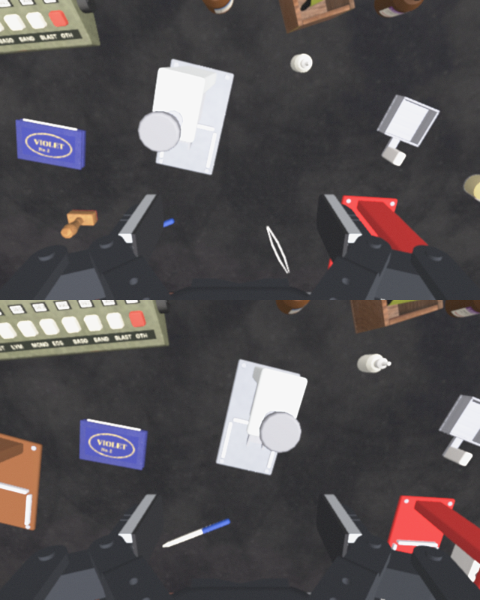

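Both views show the grey plate (192,120 and 262,415 in the 0.75-scale picture), its white ribs and the round knob at (160,132) and (280,432). The plate is yawed about -12°. I'll compute positions from the masks.

```bash
python3 - <<'E'
from h import *
C={};pl=[];rb=[]
for n,(x0,y0,x1,y1) in (('w3',(175,70,320,240)),('w4',(270,70,420,240))):
    p,d,K,E=load(n);W=world(d,K,E);Z=W[...,2];roi=np.zeros(Z.shape,bool);roi[y0:y1,x0:x1]=1
    k=roi&(Z>.215)&(Z<.24);q=np.argwhere(k)[:,::-1].astype(np.float32);c,r=cv2.minEnclosingCircle(q);h=cv2.convexHull(q);e=cv2.fitEllipse(h)
    C[n]=e[0];print(n,'knob',e,'r',r,np.median(W[k],0).round(4),'mean',W[k].mean(0).round(4),'ray@228',ray(*e[0],K,E,.228).round(4))
    br=p.max(2)>100
    a=roi&(Z>.005)&(Z<.011)&br;b=roi&(Z>.0125)&(Z<.02)&br
    pl.append(W[a]);rb.append(W[b])
    print('plate n',a.sum(),'z',np.median(Z[a]).round(4),'rib n',b.sum(),np.median(Z[b]).round(4))
    P=W[a|b];R=cv2.minAreaRect(P[:,:2].astype(np.float32));print(' plate rect',R,cv2.boxPoints(R).round(4).tolist())
    R=cv2.minAreaRect(rb[-1][:,:2].astype(np.float32));print(' rib rect',R,cv2.boxPoints(R).round(4).tolist())
K3,E3=load('w3')[2:];K4,E4=load('w4')[2:]
print('knob tri',tri((*C['w3'],K3,E3),(*C['w4'],K4,E4)))
for nm,L in (('plate',pl),('ribs',rb),):
    R=cv2.minAreaRect(np.vstack(L)[:,:2].astype(np.float32));print(nm,R,cv2.boxPoints(R).round(4).tolist())
np.savez('disp.npz',pl=np.vstack(pl),rb=np.vstack(rb))
E
```

```text
w3 knob ((212.58969116210938, 174.14988708496094), (55.178955078125, 57.61008834838867), 107.71556854248047) r 28.995820999145508 [0.6386 0.1697 0.2277] mean [0.6384 0.1697 0.2273] ray@228 [0.6387 0.1695 0.228 ]
plate n 5228 z 0.0078 rib n 361 0.0149
 plate rect ((0.6006330847740173, 0.17993533611297607), (0.103800468146801, 0.18485690653324127), 76.5855941772461) [[0.49869999289512634, 0.1509000062942505], [0.6784999966621399, 0.1080000028014183], [0.7026000022888184, 0.20900000631809235], [0.5228000283241272, 0.25189998745918274]]
 rib rect ((0.60645592212677, 0.1781012862920761), (0.08895142376422882, 0.1647362858057022), 76.57350158691406) [[0.515999972820282, 0.15399999916553497], [0.6761999726295471, 0.11569999903440475], [0.6969000101089478, 0.2021999955177307], [0.5367000102996826, 0.24050000309944153]]
w4 knob ((372.27056884765625, 174.94654846191406), (55.43144226074219, 55.99828338623047), 62.66480255126953) r 28.193769454956055 [0.6385 0.172  0.2277] mean [0.6384 0.172  0.2275] ray@228 [0.6387 0.1721 0.228 ]
plate n 5448 z 0.0078 rib n 416 0.0149
 plate rect ((0.600784480
[... 509 characters left out ...]
0.5371000170707703, 0.24140000343322754]]
knob tri (array([0.6372802 , 0.17125593, 0.22245545]), np.float64(7.415573677833413e-05))
plate ((0.6006439328193665, 0.17999932169914246), (0.10394155234098434, 0.18485000729560852), 76.57059478759766) [[0.49869999289512634, 0.1509000062942505], [0.6784999966621399, 0.1080000028014183], [0.7026000022888184, 0.20909999310970306], [0.5228000283241272, 0.25200000405311584]]
ribs ((0.6066135168075562, 0.17865262925624847), (0.09000170975923538, 0.16471432149410248), 76.62281036376953) [[0.5160999894142151, 0.15389999747276306], [0.6762999892234802, 0.11580000072717667], [0.6970999836921692, 0.20340000092983246], [0.536899983882904, 0.24150000512599945]]
```

Dispenser yaw is -13.4° and the plate top is at 7.8 mm. The nest is at about (0.559,0.190) and the knob at about (0.638,0.171,0.228). The knob to nest distance fits the 81 mm in the text to 1.5 mm. Now to the pan.

Emit:
move_arm(targets=[[85,-8,40,0,0,0,0],[85,-16,80,0,0,0,5],[85,-24,120,0,0,0,10],[85,-32,160,0,0,0,15],[85,-40,200,0,0,0,21.4],[85,-48,240,0,0,0,21.4],[85,-56,279,20,0,0,21.4],[85,-64,315,50,0,0,21.4],[85,-70,345,80,0,0,21.4],[85,-75,371.5,110,0,0,21.4],[85,-75,371.5,140,0,0,21.4],[85,-75,371.5,180,0,0,21.4]])

```text
time_s: 3.97
tcp_pos: [0.5437, -0.1689, 0.1501]
ee_rot: [[0.928, -0.372, 0.002], [-0.372, -0.928, -0.002], [0.003, 0.002, -1.0]]
force: [1.1, -0.6, -0.4]
finger_gap: 0.0847
gripper_force: 0.0
```

Emit:
move_arm(targets=[[60,0,0,20,0,0,0],[50,0,0,50,0,0,0],[50,0,0,50,0,0,0],[50,0,0,50,0,0,0]])

```text
time_s: 4.3
tcp_pos: [0.5442, -0.1654, 0.1005]
ee_rot: [[0.93, -0.368, -0.002], [-0.368, -0.93, -0.0], [-0.001, 0.001, -1.0]]
force: [-0.6, 0.6, 1.3]
finger_gap: 0.0499
gripper_force: 0.0
```

```bash
python3 - <<'E'
from h import *
from bench import env
s=env.observe();print(s['time_s'],s['tcp_pos'],s['qpos'].round(1),s['force']);print(*shift(s,(.5463,-.1645,.025),-21.4))
E
```

```text
4.3 [ 0.54420617 -0.16536044  0.10048141] [  8.7  52.1   9.9  95.  -13.9  34.1 -85.2] [-0.62500347  0.57959906  1.28338883]
[ 1.7 -1.6 75.5] [ 0.04  0.08 -0.18]
```

Emit:
move_arm(targets=[[50,2,-1.5,25,0,0,0],[50,2,-1.5,50,0,0,0],[50,2,-1.5,70,0,0,0],[50,2,-1.5,75.5,0,0,0],[50,2,-1.5,75.5,0,0,0],[0,2,-1.5,75.5,0,0,0],[0,2,-1.5,75.5,0,0,0],[0,2,-1.5,75.5,0,0,0],[0,2,-1.5,75.5,0,0,0],[0,2,-1.5,75.5,0,0,0],[0,2,-1.5,75.5,0,0,0]])

```text
time_s: 5.22
tcp_pos: [0.5482, -0.1634, 0.0263]
ee_rot: [[0.931, -0.366, 0.002], [-0.366, -0.931, -0.001], [0.002, -0.0, -1.0]]
force: [-2.6, -0.1, 12.7]
finger_gap: 0.0132
gripper_force: 58.5
```

Gripped (gap 13.2 mm). I'll lift and check.

Emit:
move_arm(targets=[[0,0,0,-20,0,0,0],[0,0,0,-60,0,0,0],[0,0,0,-100,0,0,0],[0,0,0,-140,0,0,0],[0,0,0,-140,0,0,0],[0,0,0,-140,0,0,0]])

```text
time_s: 5.72
tcp_pos: [0.5484, -0.1632, 0.1673]
ee_rot: [[0.931, -0.365, 0.004], [-0.365, -0.931, -0.001], [0.004, -0.001, -1.0]]
force: [0.6, 0.0, -2.8]
finger_gap: 0.0132
gripper_force: 58.4
```

```bash
python3 - <<'E'
from h import *
from bench import env
s=env.observe();snap(env,'w5');print(s['tcp_pos'],s['force'],s['finger_gap'])
p,d,K,E=load('w5');W=world(d,K,E);T=(W-s['tcp_pos'])@s['ee_rot']  # tool frame
for n,b in (('x45-110',(T[...,0]>.025)&(T[...,0]<.11)&(abs(T[...,1])<.06)&(T[...,2]>-.02)&(T[...,2]<.05)),):
    q=T[b];print(n,b.sum(),np.percentile(q,[1,50,99],axis=0).round(4).tolist())
    R=cv2.minAreaRect(q[:,:2].astype(np.float32));print(R,cv2.boxPoints(R).round(4).tolist())
    r=q[np.abs(q[:,2]-np.percentile(q[:,2],97))<.01]
    # floor plane fit
    f=q[(q[:,0]>.04)&(q[:,0]<.08)&(abs(q[:,1])<.02)];A=np.c_[f[:,:2],np.ones(len(f))];print('floor plane',np.linalg.lstsq(A,f[:,2],rcond=None)[0].round(4))
E
```

```text
[ 0.548354   -0.16322119  0.16733209] [ 0.63219098  0.02121789 -2.78630192] 0.013246301113548855
x45-110 32942 [[0.0262, -0.0316, -0.0002], [0.0595, 0.0006, 0.0231], [0.0902, 0.0325, 0.025]]
((0.05792904272675514, 0.0004676058888435364), (0.06625957041978836, 0.06647080183029175), 0.6639580726623535) [[0.024399999529123306, 0.0333000011742115], [0.025200000032782555, -0.03310000151395798], [0.09139999747276306, -0.03240000084042549], [0.09070000052452087, 0.0340999998152256]]
floor plane [0.0021 0.0007 0.0235]
```

View pics/w5.png

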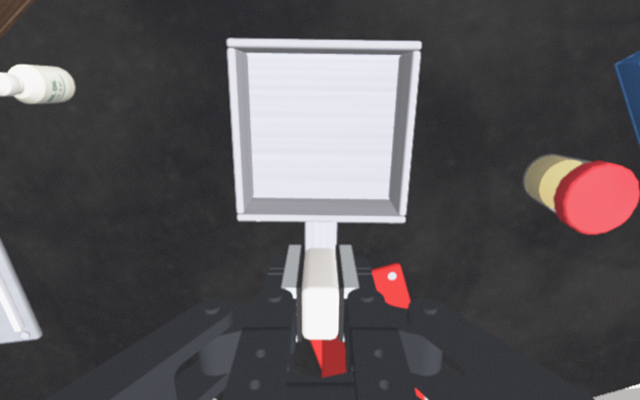

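The pan hangs level. Its middle is 58 mm ahead of the TCP in tool x and its underside 26.5 mm below the TCP. Before going in, I check whether the wrist camera mount, 77 mm ahead on tool x, clears the column.

```bash
python3 - <<'E'
from h import *
d_=np.array([np.cos(np.radians(-13.4)),np.sin(np.radians(-13.4))]);n_=np.array([-d_[1],d_[0]]);N=np.array([.559,.190])
for n in ('scene','side','w3','w4'):
    p,d,K,E=load(n);W=world(d,K,E).reshape(-1,3);r=W[:,:2]-N;a=np.c_[r@d_,r@n_,W[:,2]];a=a[(abs(a[:,1])<.055)&(a[:,0]>-.06)&(a[:,0]<.15)]
    for lo,hi in ((.04,.07),(.07,.1),(.1,.13),(.13,.16),(.16,.178),(.18,.21),(.215,.24)):
        q=a[(a[:,2]>lo)&(a[:,2]<hi)]
        if len(q)>5: print(n,lo,hi,len(q),np.percentile(q[:,:2],[2,98],axis=0).round(3).tolist())
E
```

```text
scene 0.04 0.07 29 [[0.024, -0.005], [0.127, 0.025]]
scene 0.07 0.1 177 [[0.022, -0.017], [0.119, 0.024]]
scene 0.1 0.13 88 [[0.057, -0.018], [0.125, 0.025]]
scene 0.13 0.16 91 [[0.057, -0.017], [0.121, 0.024]]
scene 0.16 0.178 203 [[0.055, -0.024], [0.126, 0.024]]
scene 0.18 0.21 19 [[0.071, -0.005], [0.081, 0.005]]
scene 0.215 0.24 91 [[0.06, -0.016], [0.095, 0.017]]
side 0.04 0.07 24 [[0.084, -0.032], [0.128, -0.005]]
side 0.07 0.1 148 [[0.017, -0.027], [0.128, 0.016]]
side 0.1 0.13 91 [[0.062, -0.029], [0.129, 0.02]]
side 0.13 0.16 86 [[0.062, -0.028], [0.128, 0.007]]
side 0.16 0.178 139 [[0.057, -0.028], [0.128, 0.022]]
side 0.18 0.21 14 [[0.072, -0.011], [0.085, -0.001]]
side 0.215 0.24 51 [[0.059, -0.02], [0.094, 0.014]]
w3 0.04 0.07 132 [[0.023, -0.025], [0.131, 0.02]]
w3 0.07 0.1 319 [[0.02, -0.025], [0.131, 0.018]]
w3 0.1 0.13 199 [[0.073, -0.025], [0.131, 0.02]]
w3 0.13 0.16 239 [[0.114, -0.025], [0.131, 0.02]]
w3 0.16 0.178 4247 [[0.063, -0.025], [0.131, 0.023]]
w3 0.215 0.24 2494 [[0.064, -0.018], [0.098, 0.016]]
w4 0.04 0.07 42 [[0.023, -0.008], [0.131, 0.025]]
w4 0.07 0.1 295 [[0.019, -0.012], [0.128, 0.025]]
w4 0.1 0.13 50 [[0.113, 0.022], [0.131, 0.025]]
w4 0.13 0.16 73 [[0.096, -0.001], [0.131, 0.025]]
w4 0.16 0.178 3900 [[0.062, -0.023], [0.13, 0.025]]
w4 0.215 0.24 2433 [[0.064, -0.016], [0.098, 0.017]]
```

The column front is 57 mm behind the nest, and the camera reaches only about 19 mm behind it, so it clears. I carry the pan to a staging point 40 mm in front of the nest.

Emit:
move_arm(targets=[[0,-20,-28,0,0,0,-1],[0,-42,-60,0,0,0,-2],[0,-64,-92,0,0,0,-3],[0,-86,-125,0,0,0,-4],[0,-108,-158,0,0,0,-5],[0,-130,-191,0,0,0,-6],[0,-152,-224,0,0,0,-7],[0,-174,-257,0,0,0,-8],[0,-196,-290,0,0,0,-8],[0,-216,-319,0,0,0,-8],[0,-216,-319,0,0,0,-8],[0,-216,-319,0,0,0,-8]])

```text
time_s: 6.77
tcp_pos: [0.4621, 0.2142, 0.1639]
ee_rot: [[0.973, -0.229, -0.002], [-0.229, -0.973, -0.001], [-0.001, 0.001, -1.0]]
force: [-0.7, -0.8, -1.0]
finger_gap: 0.0133
gripper_force: 58.4
```

```bash
python3 - <<'E'
from h import *
from bench import env
s=env.observe();print(s['time_s'],s['tcp_pos'],s['dq'].round(2),s['finger_gap']);print(*shift(s,(.4637,.2127,.0445),-13.4))
E
```

```text
6.7667 [0.46211356 0.21418646 0.16387965] [ 3.67 -0.55  1.42  0.64  0.52 -0.12  1.03] 0.013348886581189266
[  2.1   1.  119.4] [0.06 0.08 0.15]
```

Emit:
move_arm(targets=[[0,2,1,35,0,0,0],[0,2,1,70,0,0,0],[0,2,1,100,0,0,0],[0,2,1,118,0,0,0],[0,2,1,118,0,0,0],[0,2,1,118,0,0,0],[0,2,1,118,0,0,0],[0,2,1,118,0,0,0]])

```text
time_s: 7.43
tcp_pos: [0.4655, 0.2113, 0.0481]
ee_rot: [[0.973, -0.233, 0.002], [-0.233, -0.973, 0.001], [0.001, -0.001, -1.0]]
force: [-0.8, -0.4, -1.0]
finger_gap: 0.0132
gripper_force: 58.5
```

```bash
python3 - <<'E'
from h import *
from bench import env
s=env.observe();print(s['time_s'],s['tcp_pos'],s['force'],s['dq'].round(2));print(*shift(s,(.4637,.2127,.0445),-13.4),*shift(s,(.5026,.2034,.0445),-13.4))
snap(env,'w6')
E
```

```text
7.4333 [0.46548553 0.21126759 0.04811073] [-0.80356713 -0.35600748 -1.01931332] [-0.3   0.02 -0.15 -0.02 -0.13 -0.23  0.01]
[-2.1 -1.   3.6] [-0.06 -0.08 -0.06] [37.9 -1.   3.7] [-0.06 -0.08 -0.06]
```

View pics/w6.png

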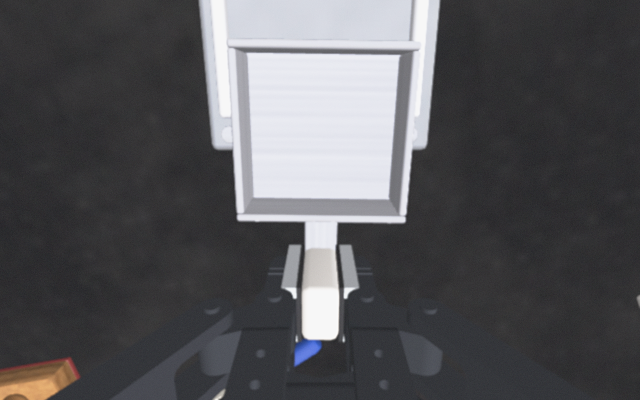

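The pan is centred laterally between the plate edges (213 and 427 px, tray about 322 px). Now slide in, then down.

Emit:
move_arm(targets=[[0,0,-0.5,3.5,0,0,0],[0,6,-1,3.5,0,0,0],[0,14,-1,3.5,0,0,0],[0,22,-1,3.5,0,0,0],[0,30,-1,3.5,0,0,0],[0,37,-1,3.5,0,0,0],[0,37,-1,3.5,0,0,0],[0,37,-1,3.5,0,0,0],[0,37,-1,3.5,0,0,0]])

```text
time_s: 8.23
tcp_pos: [0.5008, 0.2038, 0.0433]
ee_rot: [[0.973, -0.232, -0.0], [-0.232, -0.973, 0.0], [-0.001, -0.0, -1.0]]
force: [-0.4, -0.2, -1.5]
finger_gap: 0.0136
gripper_force: 58.5
```

```bash
python3 - <<'E'
from h import *
from bench import env
s=env.observe();print(s['time_s'],s['tcp_pos'],s['force']);print(*shift(s,(.5026,.2034,.0345),-13.4))
E
```

```text
8.2333 [0.50077824 0.20384798 0.0432632 ] [-0.40374794 -0.17025517 -1.47249848]
[1.9 0.  8.8] [-0.    0.03 -0.04]
```

Emit:
move_arm(targets=[[0,1.5,0,2,0,0,0],[0,1.5,0,4,0,0,0],[0,1.5,0,6,0,0,0],[0,1.5,0,7.5,0,0,0],[0,1.5,0,8.5,0,0,0],[0,1.5,0,8.5,0,0,0],[0,1.5,0,8.5,0,0,0]])

```text
time_s: 8.82
tcp_pos: [0.5025, 0.2034, 0.0348]
ee_rot: [[0.973, -0.232, -0.0], [-0.232, -0.973, 0.0], [-0.0, -0.0, -1.0]]
force: [0.4, 0.0, -0.6]
finger_gap: 0.0135
gripper_force: 58.7
```

Emit:
move_arm(targets=[[0,0,0,0.5,0,0,0],[0,0,0,0.7,0,0,0],[0,0,0,0.7,0,0,0]])

```text
time_s: 9.07
tcp_pos: [0.5026, 0.2034, 0.0345]
ee_rot: [[0.973, -0.232, 0.0], [-0.232, -0.973, 0.0], [0.0, -0.0, -1.0]]
force: [-2.3, -0.7, 5.4]
finger_gap: 0.0132
gripper_force: 59.6
```

Contact felt (5 N). Release and rise straight up.

Emit:
move_arm(targets=[[25,0,0,0.3,0,0,0],[40,0,0,0.3,0,0,0],[45,0,0,0,0,0,0],[45,0,0,0,0,0,0],[45,0,0,-15,0,0,0],[45,0,0,-45,0,0,0],[45,0,0,-85,0,0,0],[45,0,0,-125,0,0,0],[45,0,0,-125,0,0,0],[45,0,0,-125,0,0,0]])

```text
time_s: 9.9
tcp_pos: [0.5032, 0.2038, 0.1608]
ee_rot: [[0.973, -0.232, 0.003], [-0.232, -0.973, 0.002], [0.002, -0.002, -1.0]]
force: [0.2, 0.3, -0.9]
finger_gap: 0.0449
gripper_force: 0.0
```

```bash
python3 - <<'E'
from h import *
from bench import env
s=env.observe();snap(env,'w7');print(s['time_s'],s['tcp_pos'],s['force'])
p,d,K,E=load('w7');W=world(d,K,E)
d_=np.array([np.cos(np.radians(-13.4)),np.sin(np.radians(-13.4))]);n_=np.array([-d_[1],d_[0]]);N=np.array([.559,.190])
a=np.dstack([(W[...,:2]-N)@d_,(W[...,:2]-N)@n_,W[...,2]]).reshape(-1,3)
a=a[(a[:,0]>-.08)&(a[:,0]<.045)&(abs(a[:,1])<.06)]
for lo,hi in ((.0095,.013),(.0135,.0195),(.03,.036),(.05,.06)):
    q=a[(a[:,2]>lo)&(a[:,2]<hi)];print(lo,len(q),np.percentile(q,[2,50,98],axis=0).round(4).tolist())
E
```

```text
9.9 [0.50316003 0.20378246 0.16082642] [ 0.16233225  0.27366889 -0.86212111]
0.0095 6000 [[-0.0298, -0.0391, 0.0097], [-0.0012, 0.0001, 0.011], [0.0285, 0.0388, 0.0125]]
0.0135 2017 [[-0.0312, -0.0443, 0.0136], [0.01, -0.0029, 0.0151], [0.0404, 0.044, 0.0186]]
0.03 1512 [[-0.0497, -0.0329, 0.0304], [-0.0063, 0.0009, 0.0336], [0.0328, 0.0326, 0.0352]]
0.05 582 [[-0.0703, -0.0062, 0.0516], [-0.0595, 0.0005, 0.0545], [-0.05, 0.0072, 0.056]]
```

View pics/w7.png

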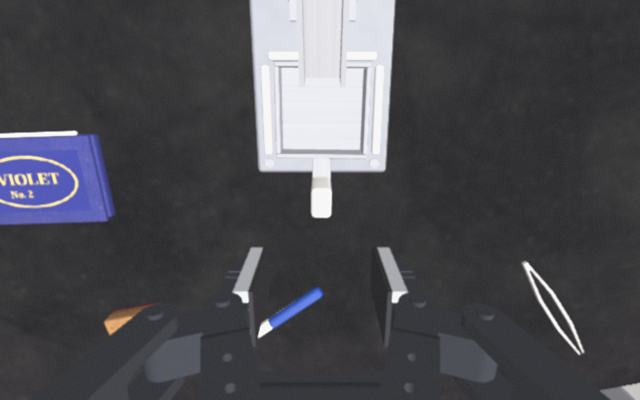

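The pan sits flat in the nest: rim at 33.6 mm, centred within 1 mm, grip at the front (321,187), clear of the rear stop. Now rise, close the fingers and go over the knob.

Emit:
move_arm(targets=[[0,0,0,-40,0,0,0],[0,0,0,-80,0,0,0],[0,0,0,-120,0,0,0],[0,20,0,-140,0,0,0],[0,60,0,-140,0,0,0],[0,100,0.5,-140,0,0,0],[0,139,1,-140,0,0,0],[0,139,1,-115,0,0,0],[0,139,1,-95,0,0,0],[0,139,1,-92,0,0,0],[0,139,1,-92,0,0,0],[0,139,1,-92,0,0,0]])

```text
time_s: 10.95
tcp_pos: [0.6375, 0.1703, 0.2516]
ee_rot: [[0.973, -0.232, -0.0], [-0.232, -0.973, 0.0], [-0.0, -0.0, -1.0]]
force: [0.8, 0.9, 1.2]
finger_gap: 0.0
gripper_force: 0.0
```

```bash
python3 - <<'E'
from h import *
from bench import env
s=env.observe();print(s['time_s'],s['tcp_pos'],s['force'],s['finger_gap']);print(*shift(s,(.638,.171,.245),-13.4))
E
```

```text
10.95 [0.63747654 0.17030965 0.25159   ] [0.76799193 0.87007382 1.20172012] 7.966609192235117e-06
[ 0.3 -0.8  6.6] [-0.01  0.   -0.03]
```

Emit:
move_arm(targets=[[0,0,0,4,0,0,0],[0,0,0,8,0,0,0],[0,0,0,11,0,0,0],[0,0,0,14,0,0,0],[0,0,0,17,0,0,0],[0,0,0,19,0,0,0],[0,0,0,19,0,0,0]])

```text
time_s: 11.53
tcp_pos: [0.6376, 0.1702, 0.2319]
ee_rot: [[0.973, -0.232, 0.0], [-0.232, -0.973, 0.0], [-0.0, -0.0, -1.0]]
force: [0.3, 1.5, 3.5]
finger_gap: 0.0004
gripper_force: 1.7
```

Emit:
move_arm(targets=[[0,0,0,1,0,0,0],[0,0,0,2,0,0,0],[0,0,0,3,0,0,0],[0,0,0,3,0,0,0]])

```text
time_s: 11.87
tcp_pos: [0.6376, 0.1703, 0.229]
ee_rot: [[0.973, -0.232, 0.0], [-0.232, -0.973, 0.0], [0.0, -0.0, -1.0]]
force: [1.4, 1.7, 3.5]
finger_gap: 0.0001
gripper_force: 2.0
```

Emit:
move_arm(targets=[[0,0,0,0.8,0,0,0],[0,0,0,1.5,0,0,0],[0,0,0,1.5,0,0,0]])

```text
time_s: 12.12
tcp_pos: [0.6376, 0.1702, 0.2275]
ee_rot: [[0.973, -0.232, 0.0], [-0.232, -0.973, 0.0], [0.0, -0.0, -1.0]]
force: [1.1, 2.8, 4.4]
finger_gap: -0.0002
gripper_force: 2.0
```

Emit:
move_arm(targets=[[0,0,0,0.8,0,0,0],[0,0,0,1.5,0,0,0],[0,0,0,1.5,0,0,0]])

```text
time_s: 12.37
tcp_pos: [0.6376, 0.1702, 0.226]
ee_rot: [[0.973, -0.232, 0.0], [-0.232, -0.973, 0.0], [0.0, -0.0, -1.0]]
force: [2.4, 2.6, 4.3]
finger_gap: 0.0001
gripper_force: 2.1
```

Emit:
move_arm(targets=[[0,0,0,0.8,0,0,0],[0,0,0,1.5,0,0,0],[0,0,0,1.5,0,0,0]])

```text
time_s: 12.62
tcp_pos: [0.6375, 0.1702, 0.2246]
ee_rot: [[0.973, -0.232, 0.0], [-0.232, -0.973, 0.0], [-0.0, -0.0, -1.0]]
force: [1.4, 2.8, 4.5]
finger_gap: -0.0
gripper_force: 2.3
```

Emit:
move_arm(targets=[[0,0,0,0.8,0,0,0],[0,0,0,1.5,0,0,0],[0,0,0,1.5,0,0,0]])

```text
time_s: 12.87
tcp_pos: [0.6375, 0.1702, 0.2231]
ee_rot: [[0.973, -0.232, 0.0], [-0.232, -0.973, 0.0], [-0.0, -0.0, -1.0]]
force: [2.3, 3.1, 4.6]
finger_gap: -0.0001
gripper_force: 2.4
```

Emit:
move_arm(targets=[[0,0,0,0.8,0,0,0],[0,0,0,1.5,0,0,0],[0,0,0,1.5,0,0,0]])

```text
time_s: 13.12
tcp_pos: [0.6376, 0.1702, 0.2218]
ee_rot: [[0.973, -0.232, 0.0], [-0.232, -0.973, 0.0], [0.0, -0.0, -1.0]]
force: [0.7, 3.7, 7.4]
finger_gap: 0.0
gripper_force: 4.0
```

The force has jumped, so this is probably the buffer. Smaller steps now.

Emit:
move_arm(targets=[[0,0,0,0.4,0,0,0],[0,0,0,0.8,0,0,0],[0,0,0,0.8,0,0,0]])

```text
time_s: 13.37
tcp_pos: [0.6376, 0.1702, 0.2214]
ee_rot: [[0.973, -0.232, 0.001], [-0.232, -0.973, 0.0], [0.0, -0.001, -1.0]]
force: [0.2, 3.2, 11.9]
finger_gap: 0.0001
gripper_force: 5.9
```

Emit:
move_arm(targets=[[0,0,0,0.4,0,0,0],[0,0,0,0.7,0,0,0],[0,0,0,0.7,0,0,0]])

```text
time_s: 13.62
tcp_pos: [0.6377, 0.1702, 0.221]
ee_rot: [[0.973, -0.232, 0.001], [-0.232, -0.973, 0.001], [0.001, -0.001, -1.0]]
force: [-2.4, 1.9, 16.0]
finger_gap: 0.0
gripper_force: 7.7
```

16 N on the stop. Hold 0.8 s.

Emit:
move_arm(targets=[[0,0,0,0,0,0,0],[0,0,0,0,0,0,0],[0,0,0,0,0,0,0],[0,0,0,0,0,0,0],[0,0,0,0,0,0,0],[0,0,0,0,0,0,0],[0,0,0,0,0,0,0],[0,0,0,0,0,0,0],[0,0,0,0,0,0,0],[0,0,0,0,0,0,0]])

```text
time_s: 14.45
tcp_pos: [0.6377, 0.1702, 0.221]
ee_rot: [[0.973, -0.232, 0.001], [-0.232, -0.973, 0.001], [0.001, -0.001, -1.0]]
force: [-0.9, 2.6, 15.6]
finger_gap: -0.0001
gripper_force: 7.6
```

Release upward, then go back 100 mm to look.

Emit:
move_arm(targets=[[0,0,0,-5,0,0,0],[0,0,0,-12,0,0,0],[0,0,0,-20,0,0,0],[0,0,0,-35,0,0,0],[0,0,0,-65,0,0,0],[0,0,0,-100,0,0,0],[0,-40,0,-100,0,0,0],[0,-80,0,-100,0,0,0],[0,-110,0,-100,0,0,0],[0,-110,0,-100,0,0,0],[0,-110,0,-100,0,0,0]])

```text
time_s: 15.37
tcp_pos: [0.5292, 0.196, 0.3209]
ee_rot: [[0.973, -0.231, -0.001], [-0.231, -0.973, 0.0], [-0.001, -0.0, -1.0]]
force: [1.1, -1.1, -0.7]
finger_gap: 0.0
gripper_force: 0.0
```

```bash
python3 - <<'E'
from h import *
from bench import env
s=env.observe();snap(env,'w8');print(s['time_s'],s['tcp_pos'],s['force'])
p,d,K,E=load('w8');W=world(d,K,E)
d_=np.array([np.cos(np.radians(-13.4)),np.sin(np.radians(-13.4))]);n_=np.array([-d_[1],d_[0]]);N=np.array([.559,.190])
a=np.dstack([(W[...,:2]-N)@d_,(W[...,:2]-N)@n_,W[...,2]])
k=(a[...,2]>.19)&(a[...,2]<.25)&(abs(a[...,0]-.081)<.03)&(abs(a[...,1])<.03);print('knob',k.sum(),np.median(a[k],0))
b=(a[...,2]>.015)&(a[...,2]<.03)&(abs(a[...,0])<.028)&(abs(a[...,1])<.028);print('ball?',b.sum(),np.median(a[b],0))
r=(a[...,2]>.03)&(a[...,2]<.036)&(abs(a[...,1])<.05);print('rim',np.percentile(a[r],[2,98],axis=0).round(4).tolist())
u,v=proj(np.array([.559,.19,.02]),K,E)[0].astype(int);print(u,v)
c=p[max(v-90,0):v+90,max(u-120,0):u+120,::-1];cv2.imwrite('pics/w8c.png',cv2.resize(c,None,fx=3,fy=3,interpolation=cv2.INTER_CUBIC))
E
```

```text
15.3667 [0.52923448 0.19601725 0.32093964] [ 1.08501079 -1.05812369 -0.6686996 ]
knob 3134 [ 7.76613708e-02 -2.04857477e-04  2.27850910e-01]
ball? 134 [-0.02050131  0.00010683  0.0244373 ]
rim [[-0.0498, -0.0328, 0.031], [0.0327, 0.0328, 0.0354]]
319 123
```

View pics/w8c.png

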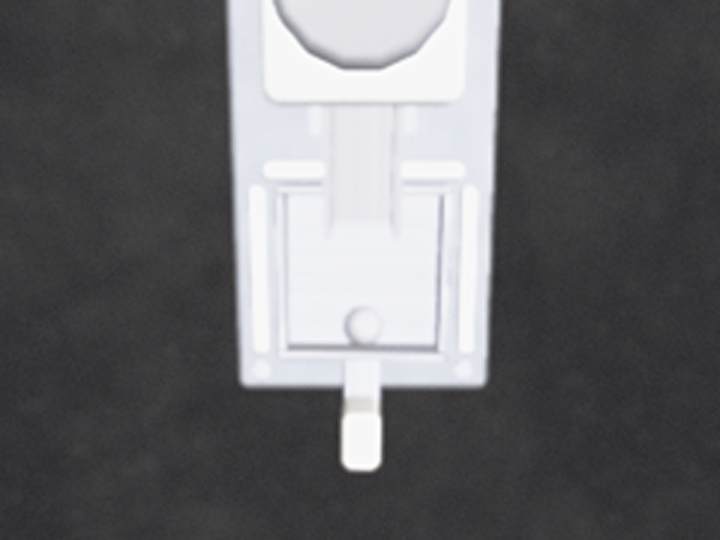

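The ball lies in the pan at crop (363,325), the pan is seated, and the knob is fully back up at 0.228. The robot touches nothing, so I hand in.

```bash
python3 -c "
from bench import env
print(env.close_job())"
```

```text
the job is handed in; nothing more can be done
None
```

The job is handed in, but no verdict came back: the pan sits flat in the nest with the steel ball in it, the knob was held on its stop at about 16 N for over 0.8 s and sprang fully back, and it took about 15 s with none of the other things touched as far as I can tell (I did not re-measure them).

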